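# Tidy up after candy making

### The job

Clear the candy-making mat: lay both candies on sticks flat on the paper of the black baking tray, put both steel cookie cutters flat on the bottom of the blue tin, and stand the wooden candy press upright in the wooden box. Nothing may lie on top of another, and leave the little sprinkle jar and the vanilla bottle standing where they are.

Things in the scene. Friction and masses are not known exactly. Their poses are not given: they have to be found in the camera images.
- heart_lolly: Candy on a stick, lying flat: golden-brown disc, 48 mm across, 12 mm thick, with a dark brown heart outline on top, and a pale 5 mm wooden stick ending 87 mm from the disc's centre. Origin: centre of the disc's underside; z up; the stick runs along -x, 6 mm above the underside. It starts pointing along world -x within 0.35 rad. Grip the disc across its rim, along y; about 30 g
- cross_lolly: Candy on a stick, lying flat: golden-brown disc, 48 mm across, 12 mm thick, with a dark brown cross on top, and a pale 5 mm wooden stick ending 87 mm from the disc's centre. Origin: centre of the disc's underside; z up; the stick runs along -x, 6 mm above the underside. It starts pointing along world -x within 0.35 rad. Grip the disc across its rim, along y; about 30 g
- heart_cutter: Heart-shaped cookie cutter: bare steel wall 2.5 mm thick, 30 mm high, open above and below, lying flat. Origin: at its underside, midway between two parallel flat sides; z up; the point is at x = -36 mm, the lobes end at x = 21 mm. The flats run from x = -9 to 9 mm, 54 mm apart outside along y: grip across these. Starts with the point to world -y within 0.4 rad; about 50 g
- round_cutter: Round cookie cutter: bare steel ring, 52 mm outside diameter, wall 2.5 mm, 30 mm high, open above and below, lying flat. Origin: centre of its underside; z up. Grip it across the outside; about 45 g
- candy_press: Dark wooden candy press (stamp), standing upright: round foot 56 mm across and 12 mm thick, a narrow neck, and a round knob 26 mm across from 40 to 60 mm above the underside, where it ends. Origin: centre of its underside; z up. Grip it by the knob; about 90 g
- baking_tray: Fixed small black baking tray with white paper on its bottom, the place for the candies: outside 158 mm (x) by 212 mm (y), walls 5 mm thick, rim 13 mm above the table, inner floor 5 mm above the table, inside 148 by 202 mm. Origin: centre of its underside, on the table; z up; turned by up to 0.12 rad
- cutter_tin: Fixed shallow blue tin, open above, the place for the cutters: outside 134 mm (x) by 166 mm (y), walls 4 mm thick, rim 22 mm above the table, inner floor 4 mm above the table, inside 126 by 158 mm. Origin: centre of its underside, on the table; z up; turned by up to 0.12 rad
- press_crate: Fixed wooden box, open above, the place for the press: outside 112 by 112 mm, walls 7 mm thick, rim 34 mm above the table, inner floor 7 mm above the table, inside 98 by 98 mm. Origin: centre of its underside, on the table; z up; turned by up to 0.3 rad
- sprinkle_jar: Bystander, to be left alone: pink jar with a white cap, loose, 45 mm across, 52 mm high. Origin: centre of its underside; z up
- vanilla_bottle: Bystander, to be left alone: dark brown bottle 34 mm across with a narrow yellow cap, loose, 52 mm high. Origin: centre of its underside; z up

How it is judged:
At the end, for the whole second after the job is handed in: Candies flat on the tray floor (disc centres within 60, 85 mm of its centre in x, y; tilt < 0.11 rad), cutters flat on the tin floor (within 55, 70 mm; 0.1 rad), press upright on the box floor (within 30 mm; 0.1 rad), all at rest; jar and bottle upright within 25 mm of their start (x of heart_lolly in the frame of baking_tray between -0.06 and 0.06 m and y of heart_lolly in the frame of baking_tray between -0.085 and 0.085 m and z of heart_lolly in the frame of baking_tray between 0 and 0.011 m and angle between each of heart_lolly, cross_lolly's own z axis and vertical below 0.11 rad and linear speed of each of heart_lolly, cross_lolly, heart_cutter, round_cutter, candy_press below 0.02 m/s and angular speed of each of heart_lolly, cross_lolly, heart_cutter, round_cutter, candy_press below 0.3 rad/s and x of cross_lolly in the frame of baking_tray between -0.06 and 0.06 m and y of cross_lolly in the frame of baking_tray between -0.085 and 0.085 m and z of cross_lolly in the frame of baking_tray between 0 and 0.011 m and x of heart_cutter in the frame of cutter_tin between -0.055 and 0.055 m and y of heart_cutter in the frame of cutter_tin between -0.07 and 0.07 m and z of heart_cutter in the frame of cutter_tin between 0 and 0.01 m and angle between each of heart_cutter, round_cutter, candy_press, sprinkle_jar, vanilla_bottle's own z axis and vertical below 0.1 rad and x of round_cutter in the frame of cutter_tin between -0.055 and 0.055 m and y of round_cutter in the frame of cutter_tin between -0.07 and 0.07 m and z of round_cutter in the frame of cutter_tin between 0 and 0.01 m and x of candy_press in the frame of press_crate between -0.03 and 0.03 m and y of candy_press in the frame of press_crate between -0.03 and 0.03 m and z of candy_press in the frame of press_crate between 0 and 0.013 m and distance of each of sprinkle_jar, vanilla_bottle from where it was at the start of the episode below 0.025 m); the robot touches nothing.
It fails at once if the sprinkle jar is shoved by more than 25 mm or tipped by more than 0.5 rad (distance of sprinkle_jar from where it was at the start of the episode above 0.025 m or angle between sprinkle_jar's own z axis and vertical above 0.5 rad).
It fails at once if the vanilla bottle is shoved by more than 25 mm or tipped by more than 0.5 rad (distance of vanilla_bottle from where it was at the start of the episode above 0.025 m or angle between vanilla_bottle's own z axis and vertical above 0.5 rad).
It also fails if it takes over 115 s, if anything falls off the work surface, if the arm or the gripper's body presses on something with over 40 N, if the wrist force passes 120 N, or if a joint passes its speed limit or range.

### The arm

A 6-joint arm with a two-finger parallel gripper is mounted at the origin on the work surface. World frame = base frame: x ahead of the robot, y to its left, z up, the work surface at z = 0. Lengths are in m, angles in rad, forces in N, time in s.
With the tool pointing down it reaches from about 0.3 to 0.85 m from the base axis. Payload 5.4 kg.
Tool frame: the origin (TCP) lies at the centre of the arm's flange, where the gripper is bolted on; the fingertips stand 173 mm ahead of it and the grasp point (between the pads) lies 155 mm ahead of it; x points along the fingers, z is the direction in which the jaws open and shut, and the axes are right-handed (so a half turn about x gives the same grasp; the last joint's range is limited). The gripper opens to 85 mm and grips with 20 to 120 N. Pads are 22 mm wide; open, the fingers measure 114 mm over their backs; the gripper's body (76 mm by 85 mm) begins 54 mm behind the grasp point. The pads swing forward as they close: fully open they stand 13 mm farther back than shut.
Start: joints at [-1.433, 0.158, 1.597, -0, 1.386, -0.21], TCP at [0.196, -0.541, 0.405] pointing down, gripper open.
Joint ranges: [-2.91, 2.91], [-0.94, 2.29], [0.18, 2.7], [-1.29, 4.43], [0.17, 2.64], [-3, 3]. Speed limits (rad/s): [2.57, 2.57, 3.14, 3.14, 3.14, 3.14].

### API

Orientations are given as a rotation vector (axis times angle).
In Python, from rig import sensors, grab_frame, camera_info, ticket gives the robot as it stands.
- The arm moves only by the tool carry_out, never from a script. Its argument "rows" is a list of rows, each an object of numbers: "dx", "dy", "dz": the shift along the tool's x, y, z in mm; "spin": the turn about the tool's x in degrees. A call has 1 to 12 rows; each row is the pose to reach, as a shift and turn from the pose commanded when the call began, along the tool's axes at that moment; what a row does not reach only later rows make up. A row lasts 1/12 s, in which the tool goes at most 41.7 mm and 7.16 degrees, less where a joint would pass 70% of its speed; a pose out of reach is approached as far as the arm can. A call with a gripper value outside its range is refused whole. "jaw" is the opening, from -1 (shut) to 1 (fully open), set as the call begins (left out, the last holds). The fingers move at their own pace and stop on an object; "newtons" is the grip in N (left out, the last holds). Time passes only in rows, so rows that repeat a pose let the fingers close. It gives the time, the measured TCP pose, the force and the opening at its end, in the units of the state.
- sensors.read_state(): the state, without advancing time (a new reading comes with each control period).
- grab_frame(name): name is "side" or "top"; returns (picture, depth): 384x512x3 uint8, blue, green, red; 384x512 float32, m along the optical axis (not along the pixel's ray), 0 where there is no reading.
- camera_info(name): a dict with "fx", "fy", "cx", "cy" (pixels), "D" ([k1, k2, p1, p2, k3] as OpenCV has them; the pictures are not rectified), "origin" and "orientation" of the camera in the world. Camera axes: x right, y up, looking along -z (the intrinsics and any distortion apply to the point x, -y, -z); pixel columns grow to the right and rows downward; lengths in m; the calibration is good to about 2 mm. A picture is of the moment at which its call begins. camera_info takes no time and is no camera call.
- ticket.job_done(): hands the job in, once; it reports no verdict.
The state is a dict: "t": time; "joint_positions": joint angles; "joint_vel": joint speeds; "tau": joint torques, N m; "tool_pos": TCP position; "eef_rot": TCP orientation; "wrist_force": force on the tool from outside, world axes, zero at the start; "torque": the same for the moment, N m; "opening": finger opening in m.
Only numpy, scipy, OpenCV 4.12 (cv2) and the standard library are available. Lean on these libraries where they do the work, as an engineer would, in place of code of your own. Each camera call takes 0.05 s, during which the arm holds its last target. There are 200 camera calls.

## Working session

There is one attempt and no reset: what is moved stays moved. The work goes in short steps, Python scripts to look and compute and a tool call to move; the robot and the scene stay as the last step left them, time stands still between calls to the robot, and variables do not carry over. Pictures are saved under pics/ and viewed, about 12 in all and at most 16, crops included, and the job is handed in when it is done.

Besides the shell and the picture viewer there is one more tool, called after "Call:" by a JSON object that holds its "api" and its "payload", one argument or row to a line. carry_out: Moves the arm, as the interface text tells. Its arguments: {"type":"object","properties":{"rows":{"type":"array"},"jaw":{"type":"number"},"newtons":{"type":"number"}},"required":["rows"]}

```bash
mkdir -p pics; ls; cat > h.py <<'E'
import numpy as np,cv2
from scipy.spatial.transform import Rotation as R
from rig import sensors, grab_frame, camera_info, ticket
def grab(n):
    im,d=grab_frame(n); return np.array(im),np.array(d)
def cam(n):
    c=camera_info(n); K=np.array([[c['fx'],0,c['cx']],[0,c['fy'],c['cy']],[0,0,1.]])
    o=np.array(c['orientation'],float).ravel()
    Rm=R.from_rotvec(o).as_matrix() if o.size==3 else np.array(o).reshape(3,3)
    return K,np.array(c['D'],float),np.array(c['origin'],float),Rm
def rays(n,uv):
    K,D,o,Rm=cam(n)
    p=cv2.undistortPoints(np.array(uv,float).reshape(-1,1,2),K,D).reshape(-1,2)
    return o,np.c_[p[:,0],-p[:,1],-np.ones(len(p))]@Rm.T
def at_z(n,uv,z):
    o,r=rays(n,uv); return o+r*((z-o[2])/r[:,2])[:,None]
def cloud(n,d):
    v,u=np.mgrid[:d.shape[0],:d.shape[1]]
    o,r=rays(n,np.c_[u.ravel(),v.ravel()])
    return (o+r*d.reshape(-1,1)).reshape(d.shape+(3,))
def proj(n,P):
    K,D,o,Rm=cam(n); q=(np.array(P,float).reshape(-1,3)-o)@Rm
    return cv2.projectPoints(q*[1,-1,-1],np.zeros(3),np.zeros(3),K,D)[0].reshape(-1,2)
E
python3 - <<'E'
from h import *
print(sensors.read_state())
for n in('top','side'):
    print(camera_info(n))
    im,d=grab(n); np.savez(f'{n}0.npz',im=im,d=d); cv2.imwrite(f'pics/{n}0.png',cv2.resize(im,(800,600)))
E
```

```text
pics
{'t': 0.0, 'joint_positions': array([-1.43307887e+00,  1.59066732e-01,  1.59824498e+00, -1.77842503e-07,
        1.38618737e+00, -2.10100041e-01]), 'joint_vel': array([ 0.00168685, -0.00104449, -0.00058309,  0.00176146,  0.00076629,
       -0.0009386 ]), 'tau': array([-1.26632494e-03, -3.95999372e+01, -3.31431699e+01, -3.86348493e-04,
        8.36009713e-03, -5.37207058e-06]), 'tool_pos': array([ 0.19592785, -0.54029314,  0.40370026]), 'eef_rot': array([ 0.95061171,  1.35523986, -0.94830322]), 'wrist_force': array([-0.19958478,  0.63763663, -0.8050171 ]), 'torque': array([ 0.0128486 , -0.04349781,  0.06622891]), 'opening': 0.0852123883897518}
{'fx': 499.6107133354529, 'fy': 499.6107133354529, 'cx': 252.84933449429437, 'cy': 188.55783311973389, 'D': array([-0.05432872,  0.        ,  0.        ,  0.        ,  0.        ]), 'origin': array([ 0.35036616, -0.01096631,  1.35107754]), 'orientation': array([ 0.09150685, -0.09418727, -1.56095142])}
{'fx': 356.5922308824344, 'fy': 356.5922308824344, 'cx': 253.6772959167084, 'cy': 191.29210915889288, 'D': array([0.00369346, 0.        , 0.        , 0.        , 0.        ]), 'origin': array([ 0.28589309, -0.59122072,  0.62257843]), 'orientation': array([ 0.8242222 , -0.15239035, -0.32826774])}
```

View pics/top0.png

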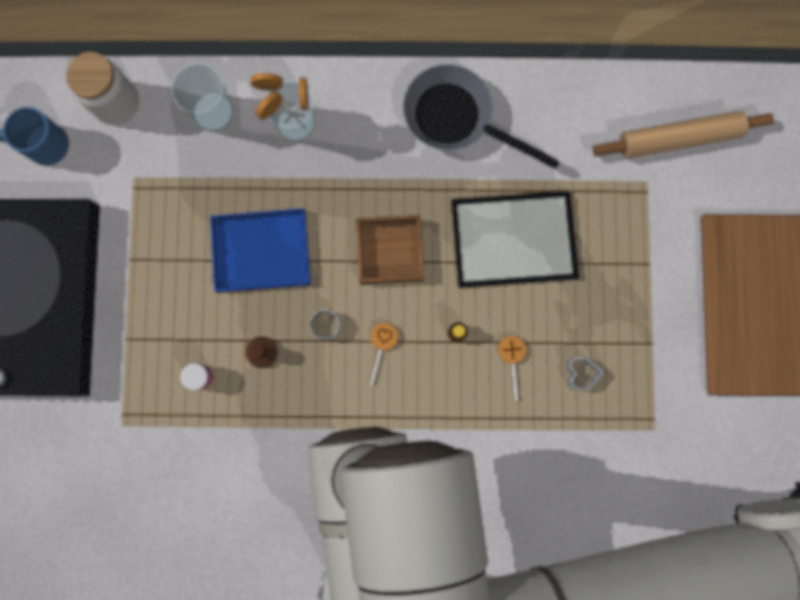

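View pics/side0.png

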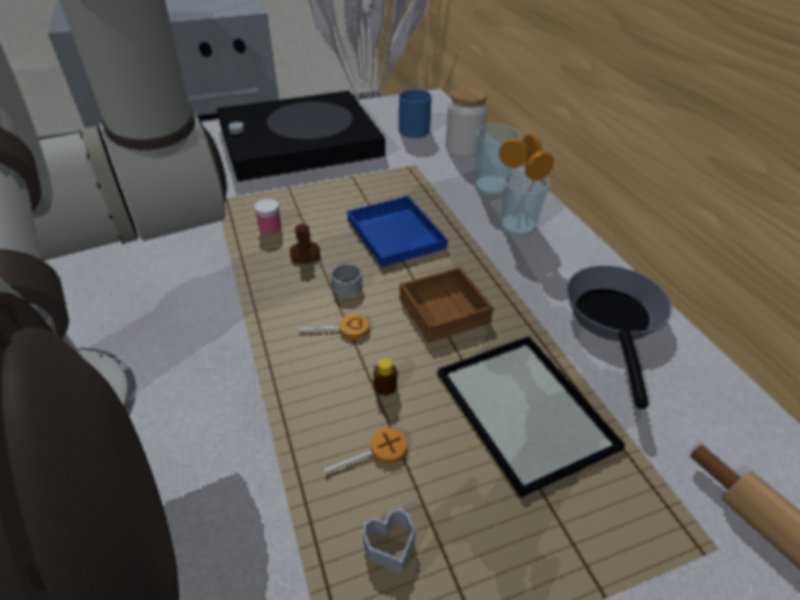

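The top view (800 px wide) shows the tin at (261,250), box (391,250), tray (515,239), ring (325,325), heart lolly (384,336), bottle (458,332), cross lolly (513,350), heart cutter (583,374), press (262,352) and jar (196,377). The side view shows the same layout, with everything upright or flat.

```bash
cat > meas.py <<'E'
from h import *
import sys
def seg(im,d,n='top'):
    P=cloud(n,d); hsv=cv2.cvtColor(im,cv2.COLOR_BGR2HSV); return P,hsv
if __name__=='__main__':
    z=np.load('top0.npz'); im,d=z['im'],z['d']; P,hsv=seg(im,d)
    g=dict(tin=(261,250),crate=(391,250),tray=(515,239),ring=(325,325),hl=(384,336),bottle=(458,332),cl=(513,350),hc=(583,374),press=(262,352),jar=(196,377),mat=(440,370))
    for k,(u,v) in g.items():
        u=int(u*.64);v=int(v*.64); r=12
        h=P[v-r:v+r,u-r:u+r,2]
        print(k,(u,v),hsv[v,u],'xyz',P[v,u].round(4),'h pct',np.percentile(h,[2,50,90,98]).round(4))
    V=hsv.astype(int)
    H,S,W=V[...,0],V[...,1],V[...,2]
    print('mat hsv',hsv[240,290],hsv[215,200])
    vis=cv2.resize(im[105:265,75:425],None,fx=2.28,fy=2.28,interpolation=cv2.INTER_CUBIC)
    cv2.imwrite('pics/crop0.png',vis)
E
python3 meas.py
```

```text
tin (167, 160) [110 181 134] xyz [0.5879 0.2234 0.0013] h pct [-0.0037  0.0024  0.006   0.0084]
crate (250, 160) [ 13 125 120] xyz [ 0.589  -0.0043  0.0045] h pct [0.0001 0.0057 0.0096 0.0114]
tray (329, 152) [ 40   9 167] xyz [ 0.612  -0.2198  0.0104] h pct [-0.0014  0.0047  0.0084  0.0114]
ring (208, 208) [18 60 94] xyz [ 0.4571  0.1087 -0.0015] h pct [-0.0063  0.0002  0.0259  0.0312]
hl (245, 215) [ 16 169 177] xyz [0.438  0.0079 0.0117] h pct [-0.0058  0.0026  0.0127  0.0156]
bottle (293, 212) [ 25 173 195] xyz [ 0.4443 -0.1178  0.0503] h pct [-0.0055  0.0005  0.0368  0.0526]
cl (328, 224) [ 14 171 115] xyz [ 0.4153 -0.2143  0.0155] h pct [-0.0056  0.0028  0.0132  0.0162]
hc (373, 239) [20 61 92] xyz [ 0.3762 -0.337   0.0057] h pct [-0.0052  0.0011  0.0269  0.0314]
press (167, 225) [ 10 133  67] xyz [0.4074 0.2091 0.0568] h pct [-0.0058  0.0088  0.0567  0.061 ]
jar (125, 241) [128   5 194] xyz [0.3651 0.3184 0.0511] h pct [-0.0059  0.0077  0.0519  0.0554]
mat (281, 236) [ 19  60 152] xyz [ 0.383  -0.0897 -0.0028] h pct [-0.0069 -0.0002  0.0034  0.0062]
mat hsv [ 18  65 154] [ 20  49 134]
```

View pics/crop0.png

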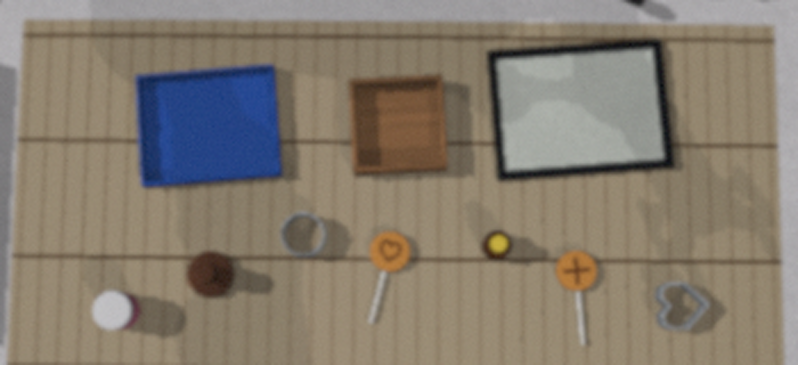

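```bash
cat > m2.py <<'E'
from h import *
from scipy.optimize import least_squares
z=np.load('top0.npz'); im,d=z['im'],z['d']; P=cloud('top',d); hsv=cv2.cvtColor(im,cv2.COLOR_BGR2HSV).astype(int)
H,S,V=hsv[...,0],hsv[...,1],hsv[...,2]
def near(c,r): return np.hypot(P[...,0]-c[0],P[...,1]-c[1])<r
def uvz(m,zz):
    v,u=np.nonzero(m); return at_z('top',np.c_[u,v],zz)[:,:2]
for k,c,m,zz in [('tin',(.588,.223),(H>95)&(H<125)&(S>100),.022),('crate',(.589,-.004),(H<17)&(S>95),.034),('tray',(.612,-.22),((V<60)&(S<110))|(S<35),.013)]:
    p=uvz(m&near(c,.14),zz); 
    n,l,st,ce=cv2.connectedComponentsWithStats((m&near(c,.14)).astype(np.uint8))
    i=1+np.argmax(st[1:,4]); p=uvz(l==i,zz)
    print(k,cv2.minAreaRect(p.astype(np.float32)))
for k,c in [('hl',(.438,.008)),('cl',(.415,-.214))]:
    m=(H<22)&(S>110)&near(c,.035)|((P[...,2]>.009)&near(c,.03)&(S>100)); p=uvz(m,.012)
    cen,r=cv2.minEnclosingCircle(p.astype(np.float32)); rect=cv2.minAreaRect(p.astype(np.float32))
    c0=np.array(rect[0])
    sm=(S<45)&(V>140)&near(c0-[.055,0],.045)&(P[...,2]<.02); q=uvz(sm,.007)
    dd=c0-q; print(k,'rect',np.round(rect[0],4),np.round(rect[1],4),'mean',p.mean(0).round(4),'stick n',len(q),'yaw',np.arctan2(np.median(dd[:,1]),np.median(dd[:,0])),'max len',np.hypot(*dd.T).max())
for k,c,lo,hi,rr in [('ring',(.457,.109),.018,.036,.045),('press',(.407,.209),.048,.066,.03),('jar',(.365,.318),.045,.06,.04),('bottle',(.444,-.118),.044,.06,.03),('hc',(.376,-.337),.016,.036,.05)]:
    m=near(c,rr)&(P[...,2]>lo)&(P[...,2]<hi); p=P[m]; 
    print(k,m.sum(),'mean',p.mean(0).round(4),'lo',p.min(0).round(4),'hi',p.max(0).round(4))
    if k=='ring': q=p[:,:2]
    if k=='hc': h=p[:,:2]
f=least_squares(lambda x:np.hypot(q[:,0]-x[0],q[:,1]-x[1])-.02475,q.mean(0),loss='soft_l1',f_scale=.003); print('ring',f.x,np.sqrt(np.mean(f.fun**2)))
poly=np.array([[-36,0],[-9,27],[9,27],[18,21],[21,13],[18,6],[10,0],[18,-6],[21,-13],[18,-21],[9,-27],[-9,-27]])*.001
poly*=(1-1.25/27)
dens=np.concatenate([np.linspace(a,b,25) for a,b in zip(poly,np.roll(poly,-1,0))])
from scipy.spatial import cKDTree
T=cKDTree(dens)
best=None
for y0 in np.linspace(1.1,2.05,7):
    def r(x):
        c,s=np.cos(x[2]),np.sin(x[2]); return T.query((h-x[:2])@np.array([[c,-s],[s,c]]))[0]
    f=least_squares(r,[*h.mean(0),y0],x_scale=[.01,.01,.2],diff_step=1e-3,loss='soft_l1',f_scale=.003)
    if best is None or f.cost<best.cost: best=f
print('heart',best.x,np.sqrt(np.mean(best.fun**2)))
E
python3 m2.py
```

```text
tin ((0.5850661396980286, 0.22254925966262817), (0.1331995725631714, 0.1647566854953766), 5.118601322174072)
crate ((0.5859145522117615, -0.0026870854198932648), (0.11343281716108322, 0.11277615278959274), 3.898461103439331)
tray ((0.6112691760063171, -0.22011563181877136), (0.15712255239486694, 0.2098272740840912), 4.460868835449219)
hl rect [0.4394 0.0065] [0.0457 0.0456] mean [0.4384 0.0061] stick n 71 yaw -0.25658625958812764 max len 0.08780893200360877
cl rect [ 0.4182 -0.2136] [0.0429 0.046 ] mean [ 0.4178 -0.2132] stick n 72 yaw 0.07534694200273603 max len 0.0881900656202965
ring 69 mean [0.4556 0.1089 0.0276] lo [0.4309 0.0845 0.0184] hi [0.4815 0.133  0.0352]
press 83 mean [0.4095 0.216  0.058 ] lo [0.3972 0.2039 0.0518] hi [0.4227 0.2293 0.0654]
jar 230 mean [0.3655 0.3215 0.0503] lo [0.3444 0.2997 0.0451] hi [0.386 0.343 0.058]
bottle 43 mean [ 0.4461 -0.1179  0.051 ] lo [ 0.4366 -0.1257  0.0468] hi [ 0.4547 -0.1098  0.0565]
hc 119 mean [ 0.3762 -0.3311  0.0261] lo [ 0.3494 -0.3632  0.0163] hi [ 0.4024 -0.3078  0.0355]
ring [0.45666687 0.10855728] 0.0008619864215943465
heart [ 0.37632931 -0.328907    1.6140464 ] 0.001210332990316219
```

```bash
cat > go.py <<'E'
from h import *
import sys
O=dict(hc=(.3763,-.3289,1.614+np.pi/2),ring=(.4567,.1086,0.0),hl=(.4390,.0063,-.257+np.pi/2),cl=(.4180,-.2134,.075+np.pi/2),press=(.4095,.216,1.2))
def loc(o,y,dx,dy,jaw): return (o[0]+np.cos(y)*dx-np.sin(y)*dy,o[1]+np.sin(y)*dx+np.cos(y)*dy,y+jaw)
tin=((.585,.2225),.089); tray=((.6113,-.2201),.078); cr=((.586,-.0027),.068)
O.update(hcT=loc(*tin,0,-.033,0),ringT=loc(*tin,0,.040,0),hlT=loc(*tray,.025,.045,np.pi/2),clT=loc(*tray,.025,-.045,np.pi/2),pressT=loc(*cr,0,0,np.pi/2))
s=sensors.read_state(); Rm=R.from_rotvec(s['eef_rot']).as_matrix(); p=s['tool_pos']; q=s['joint_positions']
x,y,psi=O[sys.argv[1]]; z=float(sys.argv[2])
cur=np.arctan2(Rm[1,2],Rm[0,2]); c=[]
for k in range(-2,3):
    dpsi=psi+k*np.pi-cur; q6=q[5]+np.arctan2(y,x)-np.arctan2(p[1],p[0])-dpsi
    if abs(q6)<2.8: c.append((abs(dpsi),dpsi,q6))
c.sort()
print('t',round(s['t'],2),'pos',p.round(4),'tool x',Rm[:,0].round(3),'jaw yaw',round(cur,3),'open',round(s['opening'],4),'F',s['wrist_force'].round(2))
D=Rm.T@(np.array([x,y,z])-p)*1000
print('dx dy dz mm',D.round(1),[('spin',round(-np.degrees(a[1]),1),'q6',round(a[2],2)) for a in c[:2]])
print('then per 100mm down tool:',(Rm.T@[0,0,-100]).round(1))
E
python3 go.py hc .26
```

```text
t 0.1 pos [ 0.1959 -0.5403  0.4038] tool x [-0.     0.002 -1.   ] jaw yaw -1.223 open 0.0853 F [-0.08  0.78  0.64]
dx dy dz mm [ 144.1  241.6 -137.1] [('spin', np.float64(-72.5), 'q6', np.float64(-0.97)), ('spin', np.float64(107.5), 'q6', np.float64(2.17))]
then per 100mm down tool: [100.   -0.    0.2]
```

Call:
{"api": "carry_out", "payload": {
  "rows": [
    {"dx": 40,"dy": 60,"dz": -34,"spin": -7},
    {"dx": 70,"dy": 90,"dz": -51,"spin": -14},
    {"dx": 90,"dy": 120,"dz": -68,"spin": -21},
    {"dx": 110,"dy": 150,"dz": -85,"spin": -28},
    {"dx": 130,"dy": 180,"dz": -102,"spin": -35},
    {"dx": 144,"dy": 210,"dz": -119,"spin": -42},
    {"dx": 144,"dy": 230,"dz": -130,"spin": -49},
    {"dx": 144,"dy": 241.6,"dz": -137,"spin": -56},
    {"dx": 144,"dy": 241.6,"dz": -137,"spin": -63},
    {"dx": 144,"dy": 241.6,"dz": -137,"spin": -70},
    {"dx": 144,"dy": 241.6,"dz": -137,"spin": -72.5},
    {"dx": 144,"dy": 241.6,"dz": -137,"spin": -72.5}
  ],
  "jaw": 0.5,
  "newtons": 30
}}

```text
t: 1.1
tool_pos: [0.3764, -0.329, 0.2603]
eef_rot: [-0.034, 1.571, 0.035]
wrist_force: [0.6, -0.1, -0.4]
opening: 0.0641
```

```bash
python3 go.py hc .182; python3 - <<'E'
from h import *
im,d=grab('side'); a=proj('side',[.3763,-.3289,.03])[0].astype(int); print(a)
v=max(a[1]-110,0);u=max(a[0]-120,0)
cv2.imwrite('pics/s1.png',cv2.resize(im[v:v+200,u:u+240],None,fx=2.5,fy=2.5))
E
```

```text
t 1.1 pos [ 0.3764 -0.329   0.2603] tool x [-0.001  0.001 -1.   ] jaw yaw 0.044 open 0.0641 F [ 0.63 -0.1  -0.41]
dx dy dz mm [78.3  0.  -0.1] [('spin', np.float64(0.0), 'q6', np.float64(-1.0)), ('spin', np.float64(180.0), 'q6', np.float64(2.14))]
then per 100mm down tool: [100.   -0.1   0. ]
[248 340]
```

View pics/s1.png

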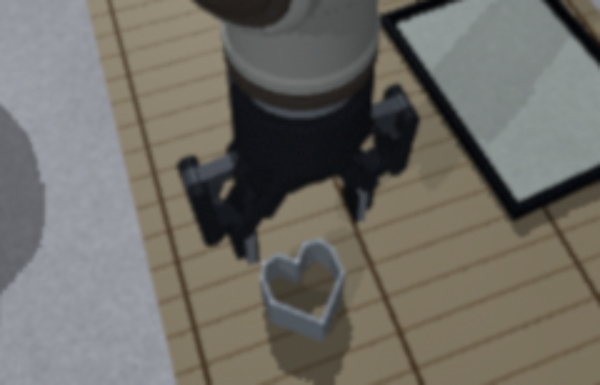

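The jaws sit squarely over the heart cutter, with the fingertips at about (250,255) and (362,210) on either side of its flats.

Call:
{"api": "carry_out", "payload": {
  "rows": [
    {"dx": 25},
    {"dx": 50},
    {"dx": 65},
    {"dx": 72},
    {"dx": 78},
    {"dx": 78},
    {"dx": 78}
  ]
}}

```text
invalid input at $.rows[0]: expected keys dx, dy, dz, spin
```

Call:
{"api": "carry_out", "payload": {
  "rows": [
    {"dx": 0},
    {"dx": 0},
    {"dx": 0},
    {"dx": 0},
    {"dx": 0},
    {"dx": 0},
    {"dx": 0}
  ],
  "jaw": -1,
  "newtons": 30
}}

```text
invalid input at $.rows[0]: expected keys dx, dy, dz, spin
```

Call:
{"api": "carry_out", "payload": {
  "rows": [
    {"dx": -10},
    {"dx": -40},
    {"dx": -80},
    {"dx": -110},
    {"dx": -110}
  ]
}}

```text
invalid input at $.rows[0]: expected keys dx, dy, dz, spin
```

```bash
python3 go.py hcT .29
```

```text
t 1.15 pos [ 0.3764 -0.3292  0.2604] tool x [-0.     0.001 -1.   ] jaw yaw 0.041 open 0.0639 F [0.49 1.21 0.09]
dx dy dz mm [-29.4 509.6 232.8] [('spin', np.float64(-2.7), 'q6', np.float64(-0.02))]
then per 100mm down tool: [100.   -0.1   0. ]
```

All four keys are needed in every row.

Call:
{"api": "carry_out", "payload": {
  "rows": [
    {"dx": 25,"dy": 0,"dz": 0,"spin": 0},
    {"dx": 50,"dy": 0,"dz": 0,"spin": 0},
    {"dx": 65,"dy": 0,"dz": 0,"spin": 0},
    {"dx": 72,"dy": 0,"dz": 0,"spin": 0},
    {"dx": 78,"dy": 0,"dz": 0,"spin": 0},
    {"dx": 78,"dy": 0,"dz": 0,"spin": 0},
    {"dx": 78,"dy": 0,"dz": 0,"spin": 0}
  ]
}}

```text
t: 1.73
tool_pos: [0.3766, -0.3298, 0.1833]
eef_rot: [-0.033, 1.57, 0.032]
wrist_force: [1.0, -0.6, 0.6]
opening: 0.0641
```

Call:
{"api": "carry_out", "payload": {
  "rows": [
    {"dx": 0,"dy": 0,"dz": 0,"spin": 0},
    {"dx": 0,"dy": 0,"dz": 0,"spin": 0},
    {"dx": 0,"dy": 0,"dz": 0,"spin": 0},
    {"dx": 0,"dy": 0,"dz": 0,"spin": 0},
    {"dx": 0,"dy": 0,"dz": 0,"spin": 0},
    {"dx": 0,"dy": 0,"dz": 0,"spin": 0}
  ],
  "jaw": -1,
  "newtons": 30
}}

```text
t: 2.23
tool_pos: [0.3769, -0.3301, 0.184]
eef_rot: [-0.035, 1.569, 0.032]
wrist_force: [-0.3, 0.1, 5.5]
opening: 0.0533
```

Call:
{"api": "carry_out", "payload": {
  "rows": [
    {"dx": -5,"dy": 0,"dz": 0,"spin": 0},
    {"dx": -20,"dy": 0,"dz": 0,"spin": 0},
    {"dx": -50,"dy": 0,"dz": 0,"spin": 0},
    {"dx": -85,"dy": 0,"dz": 0,"spin": 0},
    {"dx": -110,"dy": 0,"dz": 0,"spin": 0},
    {"dx": -110,"dy": 0,"dz": 0,"spin": 0}
  ]
}}

```text
t: 2.73
tool_pos: [0.3777, -0.3311, 0.2989]
eef_rot: [-0.04, 1.564, 0.026]
wrist_force: [0.5, -2.2, 0.2]
opening: 0.0532
```

```bash
python3 go.py hcT .29
```

```text
t 2.73 pos [ 0.3777 -0.3311  0.2989] tool x [ 0.006 -0.009 -1.   ] jaw yaw 0.043 open 0.0532 F [ 0.5  -2.15  0.22]
dx dy dz mm [  5.6 511.4 232.1] [('spin', np.float64(-2.7), 'q6', np.float64(-0.02))]
then per 100mm down tool: [100.    0.9  -0.6]
```

Call:
{"api": "carry_out", "payload": {
  "rows": [
    {"dx": 0,"dy": 15,"dz": 7,"spin": 0},
    {"dx": 0,"dy": 45,"dz": 20,"spin": 0},
    {"dx": 0,"dy": 80,"dz": 36,"spin": 0},
    {"dx": 0,"dy": 115,"dz": 52,"spin": -1},
    {"dx": 0,"dy": 150,"dz": 68,"spin": -1},
    {"dx": 0,"dy": 185,"dz": 84,"spin": -2},
    {"dx": 0,"dy": 220,"dz": 100,"spin": -2},
    {"dx": 0,"dy": 255,"dz": 116,"spin": -2.7},
    {"dx": 0,"dy": 290,"dz": 132,"spin": -2.7},
    {"dx": 0,"dy": 325,"dz": 148,"spin": -2.7},
    {"dx": 0,"dy": 355,"dz": 161,"spin": -2.7},
    {"dx": 0,"dy": 370,"dz": 168,"spin": -2.7}
  ]
}}

```text
t: 3.73
tool_pos: [0.5287, 0.0508, 0.2921]
eef_rot: [-0.071, 1.57, 0.073]
wrist_force: [-0.8, -0.3, -0.6]
opening: 0.0531
```

Call:
{"api": "carry_out", "payload": {
  "rows": [
    {"dx": 0,"dy": 30,"dz": 13,"spin": 0},
    {"dx": 0,"dy": 60,"dz": 27,"spin": 0},
    {"dx": 0,"dy": 90,"dz": 41,"spin": 0},
    {"dx": 0,"dy": 120,"dz": 55,"spin": 0},
    {"dx": 0,"dy": 135,"dz": 61,"spin": 0},
    {"dx": 0,"dy": 141,"dz": 64,"spin": 0},
    {"dx": 0,"dy": 141,"dz": 64,"spin": 0},
    {"dx": 0,"dy": 141,"dz": 64,"spin": 0}
  ]
}}

```text
t: 4.4
tool_pos: [0.5794, 0.1929, 0.2921]
eef_rot: [-0.071, 1.571, 0.07]
wrist_force: [0.3, 0.2, -0.2]
opening: 0.0531
```

```bash
python3 go.py hcT .19
```

```text
t 4.4 pos [0.5794 0.1929 0.2921] tool x [-0.001 -0.001 -1.   ] jaw yaw 0.09 open 0.0531 F [ 0.33  0.18 -0.24]
dx dy dz mm [102.1  -4.    8.4] [('spin', np.float64(0.0), 'q6', np.float64(0.03))]
then per 100mm down tool: [100.    0.1   0.1]
```

Call:
{"api": "carry_out", "payload": {
  "rows": [
    {"dx": 25,"dy": -2,"dz": 4,"spin": 0},
    {"dx": 55,"dy": -4,"dz": 8.4,"spin": 0},
    {"dx": 80,"dy": -4,"dz": 8.4,"spin": 0},
    {"dx": 92,"dy": -4,"dz": 8.4,"spin": 0},
    {"dx": 99,"dy": -4,"dz": 8.4,"spin": 0},
    {"dx": 102,"dy": -4,"dz": 8.4,"spin": 0},
    {"dx": 103.5,"dy": -4,"dz": 8.4,"spin": 0},
    {"dx": 103.5,"dy": -4,"dz": 8.4,"spin": 0},
    {"dx": 103.5,"dy": -4,"dz": 8.4,"spin": 0}
  ]
}}

```text
t: 5.15
tool_pos: [0.5891, 0.1903, 0.1908]
eef_rot: [-0.07, 1.567, 0.07]
wrist_force: [-0.2, -0.3, -2.0]
opening: 0.0531
```

Call:
{"api": "carry_out", "payload": {
  "rows": [
    {"dx": 0,"dy": 0,"dz": 0,"spin": 0},
    {"dx": 0,"dy": 0,"dz": 0,"spin": 0},
    {"dx": 0,"dy": 0,"dz": 0,"spin": 0},
    {"dx": 0,"dy": 0,"dz": 0,"spin": 0},
    {"dx": -5,"dy": 0,"dz": 0,"spin": 0},
    {"dx": -20,"dy": 0,"dz": 0,"spin": 0},
    {"dx": -50,"dy": 0,"dz": 0,"spin": 0},
    {"dx": -80,"dy": 0,"dz": 0,"spin": 0},
    {"dx": -90,"dy": 0,"dz": 0,"spin": 0},
    {"dx": -90,"dy": 0,"dz": 0,"spin": 0}
  ],
  "jaw": 0.5
}}

```text
t: 5.98
tool_pos: [0.5899, 0.1905, 0.2835]
eef_rot: [-0.07, 1.562, 0.071]
wrist_force: [0.6, -0.2, 0.3]
opening: 0.064
```

```bash
python3 go.py ring .27
```

```text
t 5.98 pos [0.5899 0.1905 0.2835] tool x [ 0.008  0.001 -1.   ] jaw yaw 0.09 open 0.064 F [ 0.64 -0.18  0.27]
dx dy dz mm [  12.4  -69.7 -140.1] [('spin', np.float64(5.1), 'q6', np.float64(0.04))]
then per 100mm down tool: [100.   -0.   -0.8]
```

Call:
{"api": "carry_out", "payload": {
  "rows": [
    {"dx": 3,"dy": -15,"dz": -30,"spin": 2},
    {"dx": 6,"dy": -30,"dz": -60,"spin": 4},
    {"dx": 9,"dy": -48,"dz": -96,"spin": 5},
    {"dx": 12,"dy": -62,"dz": -125,"spin": 5},
    {"dx": 12,"dy": -68,"dz": -137,"spin": 5},
    {"dx": 12,"dy": -69.7,"dz": -140,"spin": 5},
    {"dx": 12,"dy": -69.7,"dz": -140,"spin": 5},
    {"dx": 12,"dy": -69.7,"dz": -140,"spin": 5}
  ]
}}

```text
t: 6.65
tool_pos: [0.4558, 0.1085, 0.2671]
eef_rot: [-0.001, 1.57, 0.002]
wrist_force: [1.2, -0.3, -0.4]
opening: 0.0638
```

```bash
python3 go.py ring .185
```

```text
t 6.65 pos [0.4558 0.1085 0.2671] tool x [ 0.001  0.    -1.   ] jaw yaw 0.002 open 0.0638 F [ 1.2  -0.29 -0.41]
dx dy dz mm [82.1  0.1  0.8] [('spin', np.float64(0.1), 'q6', np.float64(-0.03))]
then per 100mm down tool: [100.   -0.   -0.1]
```

Call:
{"api": "carry_out", "payload": {
  "rows": [
    {"dx": 25,"dy": 0,"dz": 1,"spin": 0},
    {"dx": 50,"dy": 0,"dz": 1,"spin": 0},
    {"dx": 68,"dy": 0,"dz": 1,"spin": 0},
    {"dx": 77,"dy": 0,"dz": 1,"spin": 0},
    {"dx": 82,"dy": 0,"dz": 1,"spin": 0},
    {"dx": 82,"dy": 0,"dz": 1,"spin": 0},
    {"dx": 82,"dy": 0,"dz": 1,"spin": 0}
  ]
}}

```text
t: 7.23
tool_pos: [0.4571, 0.1085, 0.1859]
eef_rot: [-0.002, 1.569, 0.002]
wrist_force: [0.2, -0.0, -0.2]
opening: 0.0643
```

Call:
{"api": "carry_out", "payload": {
  "rows": [
    {"dx": 0,"dy": 0,"dz": 0,"spin": 0},
    {"dx": 0,"dy": 0,"dz": 0,"spin": 0},
    {"dx": 0,"dy": 0,"dz": 0,"spin": 0},
    {"dx": 0,"dy": 0,"dz": 0,"spin": 0},
    {"dx": 0,"dy": 0,"dz": 0,"spin": 0},
    {"dx": 0,"dy": 0,"dz": 0,"spin": 0}
  ],
  "jaw": -1
}}

```text
t: 7.73
tool_pos: [0.4572, 0.1084, 0.1867]
eef_rot: [-0.002, 1.568, 0.002]
wrist_force: [-1.6, -0.1, 6.7]
opening: 0.0502
```

Call:
{"api": "carry_out", "payload": {
  "rows": [
    {"dx": -5,"dy": 0,"dz": 0,"spin": 0},
    {"dx": -20,"dy": 0,"dz": 0,"spin": 0},
    {"dx": -50,"dy": 0,"dz": 0,"spin": 0},
    {"dx": -85,"dy": 0,"dz": 0,"spin": 0},
    {"dx": -105,"dy": 0,"dz": 0,"spin": 0},
    {"dx": -105,"dy": 0,"dz": 0,"spin": 0},
    {"dx": -105,"dy": 0,"dz": 0,"spin": 0}
  ]
}}

```text
t: 8.32
tool_pos: [0.4567, 0.1083, 0.2917]
eef_rot: [-0.002, 1.567, 0.002]
wrist_force: [0.2, -0.1, -1.1]
opening: 0.0502
```

```bash
python3 go.py ringT .29
```

```text
t 8.32 pos [0.4567 0.1083 0.2917] tool x [ 0.004 -0.    -1.   ] jaw yaw 0.002 open 0.0502 F [ 0.22 -0.1  -1.12]
dx dy dz mm [  2.1 153.7 125.1] [('spin', np.float64(-5.0), 'q6', np.float64(0.08))]
then per 100mm down tool: [100.    0.   -0.4]
```

Call:
{"api": "carry_out", "payload": {
  "rows": [
    {"dx": 0,"dy": 20,"dz": 16,"spin": -1},
    {"dx": 0,"dy": 45,"dz": 37,"spin": -3},
    {"dx": 0,"dy": 75,"dz": 61,"spin": -5},
    {"dx": 0,"dy": 105,"dz": 85,"spin": -5},
    {"dx": 0,"dy": 130,"dz": 106,"spin": -5},
    {"dx": 2,"dy": 148,"dz": 120,"spin": -5},
    {"dx": 2,"dy": 153.7,"dz": 125,"spin": -5},
    {"dx": 2,"dy": 153.7,"dz": 125,"spin": -5},
    {"dx": 2,"dy": 153.7,"dz": 125,"spin": -5},
    {"dx": 2,"dy": 153.7,"dz": 125,"spin": -5}
  ]
}}

```text
t: 9.15
tool_pos: [0.5801, 0.2612, 0.2873]
eef_rot: [-0.07, 1.572, 0.069]
wrist_force: [-0.1, 0.3, 0.1]
opening: 0.0505
```

```bash
python3 go.py ringT .191
```

```text
t 9.15 pos [0.5801 0.2612 0.2873] tool x [-0.002 -0.001 -1.   ] jaw yaw 0.089 open 0.0505 F [-0.12  0.27  0.14]
dx dy dz mm [96.3  1.1  1.7] [('spin', np.float64(-0.0), 'q6', np.float64(0.15))]
then per 100mm down tool: [100.    0.1   0.2]
```

Call:
{"api": "carry_out", "payload": {
  "rows": [
    {"dx": 25,"dy": 1,"dz": 2,"spin": 0},
    {"dx": 55,"dy": 1,"dz": 2,"spin": 0},
    {"dx": 77,"dy": 1,"dz": 2,"spin": 0},
    {"dx": 88,"dy": 1,"dz": 2,"spin": 0},
    {"dx": 94,"dy": 1,"dz": 2,"spin": 0},
    {"dx": 97,"dy": 1,"dz": 2,"spin": 0},
    {"dx": 97,"dy": 1,"dz": 2,"spin": 0},
    {"dx": 97,"dy": 1,"dz": 2,"spin": 0}
  ]
}}

```text
t: 9.82
tool_pos: [0.5835, 0.2635, 0.1928]
eef_rot: [-0.07, 1.567, 0.071]
wrist_force: [-0.1, 0.4, 0.1]
opening: 0.0503
```

Call:
{"api": "carry_out", "payload": {
  "rows": [
    {"dx": 0,"dy": 0,"dz": 0,"spin": 0},
    {"dx": 0,"dy": 0,"dz": 0,"spin": 0},
    {"dx": 0,"dy": 0,"dz": 0,"spin": 0},
    {"dx": 0,"dy": 0,"dz": 0,"spin": 0},
    {"dx": -5,"dy": 0,"dz": 0,"spin": 0},
    {"dx": -20,"dy": 0,"dz": 0,"spin": 0},
    {"dx": -50,"dy": 0,"dz": 0,"spin": 0},
    {"dx": -80,"dy": 0,"dz": 0,"spin": 0},
    {"dx": -100,"dy": 0,"dz": 0,"spin": 0},
    {"dx": -100,"dy": 0,"dz": 0,"spin": 0}
  ],
  "jaw": 0.5
}}

```text
t: 10.65
tool_pos: [0.5848, 0.2641, 0.2991]
eef_rot: [-0.069, 1.558, 0.072]
wrist_force: [0.8, -0.1, 1.1]
opening: 0.0639
```

```bash
python3 go.py press .30
```

```text
t 10.65 pos [0.5848 0.2641 0.2991] tool x [ 0.012  0.003 -1.   ] jaw yaw 0.09 open 0.0639 F [ 0.85 -0.13  1.13]
dx dy dz mm [  -3.1  -32.2 -178.9] [('spin', np.float64(-63.6), 'q6', np.float64(-0.9)), ('spin', np.float64(116.4), 'q6', np.float64(2.24))]
then per 100mm down tool: [100.   -0.2  -1.2]
```

Call:
{"api": "carry_out", "payload": {
  "rows": [
    {"dx": -3,"dy": -5,"dz": -30,"spin": 0},
    {"dx": -3,"dy": -11,"dz": -62,"spin": 0},
    {"dx": -3,"dy": -18,"dz": -98,"spin": 0},
    {"dx": -3,"dy": -24,"dz": -134,"spin": 0},
    {"dx": -3,"dy": -29,"dz": -162,"spin": 0},
    {"dx": -3,"dy": -32,"dz": -176,"spin": 0},
    {"dx": -3,"dy": -32,"dz": -179,"spin": 0},
    {"dx": -3,"dy": -32,"dz": -179,"spin": 0},
    {"dx": -3,"dy": -32,"dz": -179,"spin": 0}
  ]
}}

```text
t: 11.4
tool_pos: [0.4082, 0.2158, 0.295]
eef_rot: [-0.07, 1.568, 0.071]
wrist_force: [0.3, -0.4, -0.1]
opening: 0.0643
```

```bash
python3 go.py press .212; python3 - <<'E'
from h import *
im,d=grab('side'); a=proj('side',[.48,.22,.03])[0].astype(int); print(a)
v=max(a[1]-100,0);u=max(a[0]-120,0)
cv2.imwrite('pics/s2.png',cv2.resize(im[v:v+200,u:u+240],None,fx=2.5,fy=2.5))
E
```

```text
t 11.4 pos [0.4082 0.2158 0.295 ] tool x [ 0.002  0.    -1.   ] jaw yaw 0.089 open 0.0643 F [ 0.31 -0.35 -0.08]
dx dy dz mm [83.   0.   1.1] [('spin', np.float64(-63.6), 'q6', np.float64(-0.98)), ('spin', np.float64(116.4), 'q6', np.float64(2.16))]
then per 100mm down tool: [100.   -0.   -0.2]
[218 149]
```

View pics/s2.png

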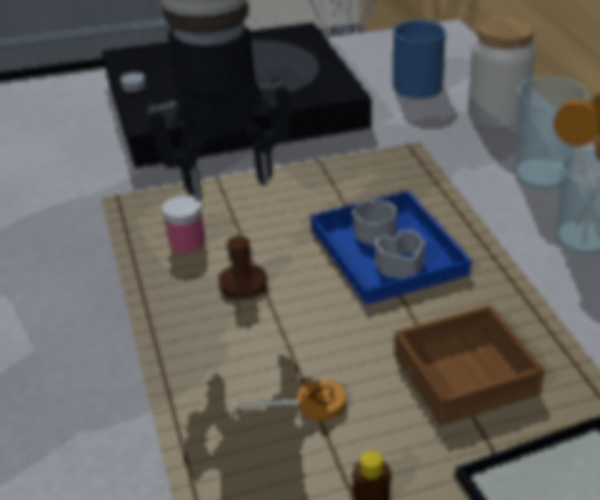

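Both cutters lie flat and apart in the tin, the ring at (375,220) and the heart at (400,252). The press stands at (242,268), clear of the jar.

Call:
{"api": "carry_out", "payload": {
  "rows": [
    {"dx": 25,"dy": 0,"dz": 1,"spin": 0},
    {"dx": 50,"dy": 0,"dz": 1,"spin": 0},
    {"dx": 68,"dy": 0,"dz": 1,"spin": 0},
    {"dx": 78,"dy": 0,"dz": 1,"spin": 0},
    {"dx": 83,"dy": 0,"dz": 1,"spin": 0},
    {"dx": 83,"dy": 0,"dz": 1,"spin": 0},
    {"dx": 83,"dy": 0,"dz": 1,"spin": 0}
  ]
}}

```text
t: 12.03
tool_pos: [0.4092, 0.2159, 0.2119]
eef_rot: [-0.07, 1.568, 0.07]
wrist_force: [0.2, -0.3, 1.2]
opening: 0.0641
```

Call:
{"api": "carry_out", "payload": {
  "rows": [
    {"dx": 0,"dy": 0,"dz": 0,"spin": 0},
    {"dx": 0,"dy": 0,"dz": 0,"spin": 0},
    {"dx": 0,"dy": 0,"dz": 0,"spin": 0},
    {"dx": 0,"dy": 0,"dz": 0,"spin": 0},
    {"dx": 0,"dy": 0,"dz": 0,"spin": 0},
    {"dx": 0,"dy": 0,"dz": 0,"spin": 0},
    {"dx": 0,"dy": 0,"dz": 0,"spin": 0},
    {"dx": 0,"dy": 0,"dz": 0,"spin": 0}
  ],
  "jaw": -1,
  "newtons": 30
}}

```text
t: 12.7
tool_pos: [0.4089, 0.2159, 0.212]
eef_rot: [-0.07, 1.568, 0.07]
wrist_force: [-0.9, -0.1, 6.4]
opening: 0.0246
```

Call:
{"api": "carry_out", "payload": {
  "rows": [
    {"dx": -5,"dy": 0,"dz": 0,"spin": 0},
    {"dx": -20,"dy": 0,"dz": 0,"spin": 0},
    {"dx": -50,"dy": 0,"dz": 0,"spin": 0},
    {"dx": -80,"dy": 0,"dz": 0,"spin": 0},
    {"dx": -100,"dy": 0,"dz": 0,"spin": 0},
    {"dx": -100,"dy": 0,"dz": 0,"spin": 0},
    {"dx": -100,"dy": 0,"dz": 0,"spin": 0}
  ]
}}

```text
t: 13.28
tool_pos: [0.4084, 0.2157, 0.3118]
eef_rot: [-0.07, 1.568, 0.071]
wrist_force: [-0.2, 0.0, -1.8]
opening: 0.0249
```

```bash
python3 go.py pressT .31
```

```text
t 13.28 pos [0.4084 0.2157 0.3118] tool x [ 0.002  0.    -1.   ] jaw yaw 0.09 open 0.0249 F [-0.19  0.03 -1.76]
dx dy dz mm [   2.  -233.5  157.3] [('spin', np.float64(-88.8), 'q6', np.float64(-1.91)), ('spin', np.float64(91.2), 'q6', np.float64(1.24))]
then per 100mm down tool: [100.   -0.   -0.2]
```

Call:
{"api": "carry_out", "payload": {
  "rows": [
    {"dx": 0,"dy": -15,"dz": 10,"spin": 0},
    {"dx": 0,"dy": -40,"dz": 27,"spin": 0},
    {"dx": 0,"dy": -68,"dz": 46,"spin": 0},
    {"dx": 0,"dy": -98,"dz": 66,"spin": 0},
    {"dx": 0,"dy": -128,"dz": 86,"spin": 0},
    {"dx": 0,"dy": -158,"dz": 106,"spin": 0},
    {"dx": 0,"dy": -188,"dz": 126,"spin": 0},
    {"dx": 0,"dy": -213,"dz": 143,"spin": 0},
    {"dx": 0,"dy": -228,"dz": 153,"spin": 0},
    {"dx": 0,"dy": -233.5,"dz": 157.3,"spin": 0},
    {"dx": 0,"dy": -233.5,"dz": 157.3,"spin": 0},
    {"dx": 0,"dy": -233.5,"dz": 157.3,"spin": 0}
  ]
}}

```text
t: 14.28
tool_pos: [0.585, -0.0021, 0.3095]
eef_rot: [-0.069, 1.573, 0.071]
wrist_force: [0.5, -0.6, -1.5]
opening: 0.0247
```

```bash
python3 go.py pressT .2205
```

```text
t 14.28 pos [ 0.585  -0.0021  0.3095] tool x [-0.003  0.001 -1.   ] jaw yaw 0.09 open 0.0247 F [ 0.5  -0.64 -1.54]
dx dy dz mm [89.  -0.8  1.2] [('spin', np.float64(-88.8), 'q6', np.float64(-1.85)), ('spin', np.float64(91.2), 'q6', np.float64(1.29))]
then per 100mm down tool: [100.   -0.2   0.3]
```

Call:
{"api": "carry_out", "payload": {
  "rows": [
    {"dx": 25,"dy": -1,"dz": 1,"spin": 0},
    {"dx": 50,"dy": -1,"dz": 1,"spin": 0},
    {"dx": 70,"dy": -1,"dz": 1,"spin": 0},
    {"dx": 80,"dy": -1,"dz": 1,"spin": 0},
    {"dx": 86,"dy": -1,"dz": 1,"spin": 0},
    {"dx": 89,"dy": -1,"dz": 1,"spin": 0},
    {"dx": 89,"dy": -1,"dz": 1,"spin": 0},
    {"dx": 89,"dy": -1,"dz": 1,"spin": 0},
    {"dx": 89,"dy": -1,"dz": 1,"spin": 0}
  ]
}}

```text
t: 15.03
tool_pos: [0.5876, -0.0037, 0.2236]
eef_rot: [-0.071, 1.567, 0.07]
wrist_force: [0.6, -0.1, -0.5]
opening: 0.0252
```

Call:
{"api": "carry_out", "payload": {
  "rows": [
    {"dx": 0,"dy": 0,"dz": 0,"spin": 0},
    {"dx": 0,"dy": 0,"dz": 0,"spin": 0},
    {"dx": 0,"dy": 0,"dz": 0,"spin": 0},
    {"dx": 0,"dy": 0,"dz": 0,"spin": 0},
    {"dx": 0,"dy": 0,"dz": 0,"spin": 0},
    {"dx": -5,"dy": 0,"dz": 0,"spin": 0},
    {"dx": -20,"dy": 0,"dz": 0,"spin": 0},
    {"dx": -50,"dy": 0,"dz": 0,"spin": 0},
    {"dx": -75,"dy": 0,"dz": 0,"spin": 0},
    {"dx": -85,"dy": 0,"dz": 0,"spin": 0},
    {"dx": -85,"dy": 0,"dz": 0,"spin": 0}
  ],
  "jaw": 0.4
}}

```text
t: 15.95
tool_pos: [0.5881, -0.0039, 0.3107]
eef_rot: [-0.072, 1.563, 0.069]
wrist_force: [0.9, 0.5, -0.2]
opening: 0.0595
```

```bash
python3 go.py hl .28
```

```text
t 15.95 pos [ 0.5881 -0.0039  0.3107] tool x [ 0.006 -0.001 -1.   ] jaw yaw 0.09 open 0.0595 F [ 0.85  0.51 -0.24]
dx dy dz mm [  29.7   23.6 -147.8] [('spin', np.float64(-70.1), 'q6', np.float64(-1.5)), ('spin', np.float64(109.9), 'q6', np.float64(1.64))]
then per 100mm down tool: [100.    0.2  -0.6]
```

Call:
{"api": "carry_out", "payload": {
  "rows": [
    {"dx": 0,"dy": 3,"dz": -15,"spin": -7},
    {"dx": 0,"dy": 7,"dz": -40,"spin": -14},
    {"dx": 5,"dy": 11,"dz": -65,"spin": -21},
    {"dx": 10,"dy": 15,"dz": -90,"spin": -28},
    {"dx": 15,"dy": 18,"dz": -110,"spin": -35},
    {"dx": 20,"dy": 21,"dz": -130,"spin": -42},
    {"dx": 25,"dy": 23,"dz": -143,"spin": -49},
    {"dx": 30,"dy": 23.6,"dz": -147.8,"spin": -56},
    {"dx": 30,"dy": 23.6,"dz": -147.8,"spin": -63},
    {"dx": 30,"dy": 23.6,"dz": -147.8,"spin": -70},
    {"dx": 30,"dy": 23.6,"dz": -147.8,"spin": -70},
    {"dx": 30,"dy": 23.6,"dz": -147.8,"spin": -70}
  ]
}}

```text
t: 16.95
tool_pos: [0.4371, 0.0067, 0.276]
eef_rot: [-1.012, 1.324, 1.015]
wrist_force: [1.0, -0.8, -0.2]
opening: 0.0599
```

```bash
python3 go.py hl .183;python3 - <<'E'
from h import *
im,d=grab('side'); a=proj('side',[.50,.05,.03])[0].astype(int); print(a)
v=max(a[1]-120,0);u=max(a[0]-120,0)
cv2.imwrite('pics/s3.png',cv2.resize(im[v:v+200,u:u+240],None,fx=2.5,fy=2.5))
E
```

```text
t 16.95 pos [0.4371 0.0067 0.276 ] tool x [-0.002  0.001 -1.   ] jaw yaw 1.308 open 0.0599 F [ 0.98 -0.8  -0.16]
dx dy dz mm [93.  -2.1  0.1] [('spin', np.float64(-0.3), 'q6', np.float64(-1.58)), ('spin', np.float64(179.7), 'q6', np.float64(1.56))]
then per 100mm down tool: [100.   -0.2  -0. ]
[244 185]
```

View pics/s3.png

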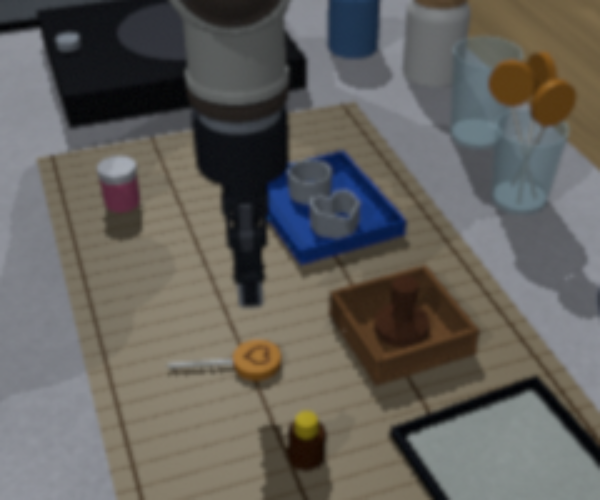

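The press stands in the box at (403,312), and the jaws are above the heart lolly. Next I'll measure the fingertip depth from the side depth image.

```bash
python3 - <<'E'
from h import *
im,d=grab('side'); P=cloud('side',d); p=sensors.read_state()['tool_pos']
m=(np.hypot(P[...,0]-p[0],P[...,1]-p[1])<.055)&(P[...,2]>.04)&(d>0)
q=P[m]; i=np.argsort(q[:,2])[:25]; print(p,q[i].round(3)[::3], len(q))
for y in np.arange(-.05,.05,.01):
    s=q[(q[:,1]-p[1]>y)&(q[:,1]-p[1]<y+.01)]
    if len(s)>3: print(round(y,2),len(s),np.percentile(s[:,2],[1,5,10,50]).round(4))
E
```

```text
[0.43742127 0.0066728  0.27650982] [[ 0.436 -0.029  0.109]
 [ 0.419 -0.026  0.112]
 [ 0.42  -0.025  0.114]
 [ 0.428 -0.033  0.115]
 [ 0.436 -0.03   0.116]
 [ 0.432 -0.036  0.119]
 [ 0.43  -0.036  0.12 ]
 [ 0.428 -0.035  0.12 ]
 [ 0.42  -0.033  0.12 ]] 3673
-0.05 116 [0.1174 0.1197 0.1238 0.2125]
-0.04 1526 [0.1197 0.1967 0.2226 0.2954]
-0.03 782 [0.1823 0.1988 0.2359 0.3002]
-0.02 421 [0.1938 0.2051 0.2108 0.3114]
-0.01 214 [0.2104 0.2454 0.259  0.3381]
0.0 129 [0.1985 0.2173 0.2639 0.4379]
0.01 97 [0.1963 0.1997 0.2472 0.4434]
0.02 78 [0.4243 0.4267 0.4303 0.4452]
0.03 118 [0.4287 0.432  0.435  0.4459]
0.04 138 [0.4271 0.4293 0.4315 0.4463]
```

Call:
{"api": "carry_out", "payload": {
  "rows": [
    {"dx": 25,"dy": -2,"dz": 0,"spin": 0},
    {"dx": 55,"dy": -2,"dz": 0,"spin": 0},
    {"dx": 80,"dy": -2,"dz": 0,"spin": 0},
    {"dx": 93,"dy": -2,"dz": 0,"spin": 0},
    {"dx": 101,"dy": -2,"dz": 0,"spin": 0},
    {"dx": 105,"dy": -2,"dz": 0,"spin": 0},
    {"dx": 105,"dy": -2,"dz": 0,"spin": 0},
    {"dx": 105,"dy": -2,"dz": 0,"spin": 0},
    {"dx": 105,"dy": -2,"dz": 0,"spin": 0}
  ]
}}

```text
t: 17.8
tool_pos: [0.4403, 0.0059, 0.1733]
eef_rot: [-1.017, 1.32, 1.014]
wrist_force: [0.4, 0.2, -0.1]
opening: 0.06
```

Call:
{"api": "carry_out", "payload": {
  "rows": [
    {"dx": 0,"dy": 0,"dz": 0,"spin": 0},
    {"dx": 0,"dy": 0,"dz": 0,"spin": 0},
    {"dx": 0,"dy": 0,"dz": 0,"spin": 0},
    {"dx": 0,"dy": 0,"dz": 0,"spin": 0},
    {"dx": 0,"dy": 0,"dz": 0,"spin": 0},
    {"dx": 0,"dy": 0,"dz": 0,"spin": 0}
  ],
  "jaw": -1,
  "newtons": 30
}}

```text
t: 18.3
tool_pos: [0.4403, 0.0059, 0.1735]
eef_rot: [-1.017, 1.32, 1.014]
wrist_force: [-1.3, 1.3, 6.4]
opening: 0.0462
```

```bash
python3 go.py hl .171
```

```text
t 18.3 pos [0.4403 0.0059 0.1735] tool x [ 0.002 -0.001 -1.   ] jaw yaw 1.311 open 0.0462 F [-1.27  1.35  6.43]
dx dy dz mm [2.5 1.4 0. ] [('spin', np.float64(-0.2), 'q6', np.float64(-1.58)), ('spin', np.float64(179.8), 'q6', np.float64(1.57))]
then per 100mm down tool: [100.    0.2   0. ]
```

Call:
{"api": "carry_out", "payload": {
  "rows": [
    {"dx": -5,"dy": 0,"dz": 0,"spin": 0},
    {"dx": -20,"dy": 0,"dz": 0,"spin": 0},
    {"dx": -50,"dy": 0,"dz": 0,"spin": 0},
    {"dx": -85,"dy": 0,"dz": 0,"spin": 0},
    {"dx": -110,"dy": 0,"dz": 0,"spin": 0},
    {"dx": -110,"dy": 0,"dz": 0,"spin": 0},
    {"dx": -110,"dy": 0,"dz": 0,"spin": 0}
  ]
}}

```text
t: 18.88
tool_pos: [0.4403, 0.006, 0.2843]
eef_rot: [-1.019, 1.318, 1.012]
wrist_force: [-0.3, 0.5, -1.0]
opening: 0.0464
```

```bash
python3 go.py hlT .285
```

```text
t 18.88 pos [0.4403 0.006  0.2843] tool x [ 0.005 -0.001 -1.   ] jaw yaw 1.311 open 0.0464 F [-0.31  0.54 -1.01]
dx dy dz mm [   0.5 -232.  -123.9] [('spin', np.float64(-19.3), 'q6', np.float64(-2.19)), ('spin', np.float64(160.7), 'q6', np.float64(0.95))]
then per 100mm down tool: [100.    0.5   0. ]
```

Call:
{"api": "carry_out", "payload": {
  "rows": [
    {"dx": 0,"dy": -15,"dz": -8,"spin": -2},
    {"dx": 0,"dy": -40,"dz": -21,"spin": -5},
    {"dx": 0,"dy": -70,"dz": -37,"spin": -8},
    {"dx": 0,"dy": -100,"dz": -53,"spin": -11},
    {"dx": 0,"dy": -130,"dz": -69,"spin": -14},
    {"dx": 0,"dy": -160,"dz": -85,"spin": -17},
    {"dx": 0,"dy": -190,"dz": -101,"spin": -19},
    {"dx": 0,"dy": -215,"dz": -115,"spin": -19},
    {"dx": 0,"dy": -228,"dz": -122,"spin": -19},
    {"dx": 0,"dy": -232,"dz": -124,"spin": -19},
    {"dx": 0,"dy": -232,"dz": -124,"spin": -19},
    {"dx": 0,"dy": -232,"dz": -124,"spin": -19}
  ]
}}

```text
t: 19.88
tool_pos: [0.6312, -0.1726, 0.2808]
eef_rot: [-1.26, 1.175, 1.265]
wrist_force: [-0.2, 0.9, -0.5]
opening: 0.0464
```

```bash
python3 go.py hlT .180;python3 - <<'E'
from h import *
im,d=grab('side'); a=proj('side',[.60,-.2,.06])[0].astype(int); print(a)
v=max(a[1]-120,0);u=max(a[0]-120,0)
cv2.imwrite('pics/s4.png',cv2.resize(im[v:v+200,u:u+240],None,fx=2.5,fy=2.5))
E
```

```text
t 19.88 pos [ 0.6312 -0.1726  0.2808] tool x [-0.003  0.002 -1.   ] jaw yaw 1.643 open 0.0464 F [-0.16  0.92 -0.51]
dx dy dz mm [100.8  -1.7  -1. ] [('spin', np.float64(-0.3), 'q6', np.float64(-2.1)), ('spin', np.float64(179.7), 'q6', np.float64(1.04))]
then per 100mm down tool: [100.   -0.3  -0.2]
[330 239]
```

View pics/s4.png

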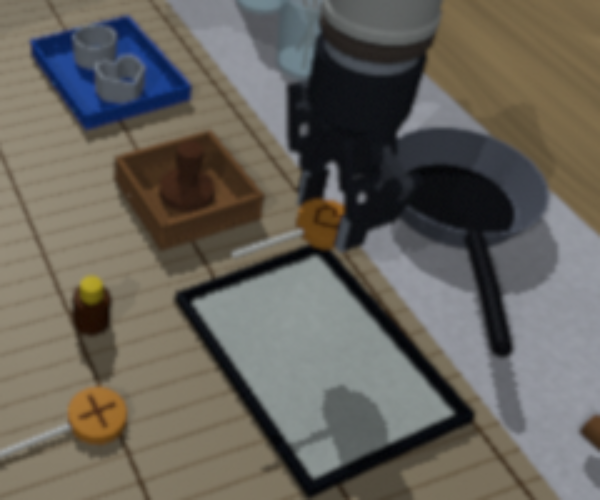

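The lolly is held level, disc at about (322,225), stick pointing to -x. I'll lower it onto the paper.

Call:
{"api": "carry_out", "payload": {
  "rows": [
    {"dx": 25,"dy": -2,"dz": -1,"spin": 0},
    {"dx": 55,"dy": -2,"dz": -1,"spin": 0},
    {"dx": 80,"dy": -2,"dz": -1,"spin": 0},
    {"dx": 92,"dy": -2,"dz": -1,"spin": 0},
    {"dx": 98,"dy": -2,"dz": -1,"spin": 0},
    {"dx": 102,"dy": -2,"dz": -1,"spin": 0},
    {"dx": 103,"dy": -2,"dz": -1,"spin": 0},
    {"dx": 103,"dy": -2,"dz": -1,"spin": 0},
    {"dx": 103,"dy": -2,"dz": -1,"spin": 0}
  ]
}}

```text
t: 20.68
tool_pos: [0.6348, -0.1744, 0.1809]
eef_rot: [-1.264, 1.173, 1.26]
wrist_force: [0.1, -0.8, 0.4]
opening: 0.0464
```

Call:
{"api": "carry_out", "payload": {
  "rows": [
    {"dx": 0,"dy": 0,"dz": 0,"spin": 0},
    {"dx": 0,"dy": 0,"dz": 0,"spin": 0},
    {"dx": 0,"dy": 0,"dz": 0,"spin": 0},
    {"dx": 0,"dy": 0,"dz": 0,"spin": 0},
    {"dx": -5,"dy": 0,"dz": 0,"spin": 0},
    {"dx": -20,"dy": 0,"dz": 0,"spin": 0},
    {"dx": -50,"dy": 0,"dz": 0,"spin": 0},
    {"dx": -80,"dy": 0,"dz": 0,"spin": 0},
    {"dx": -100,"dy": 0,"dz": 0,"spin": 0},
    {"dx": -100,"dy": 0,"dz": 0,"spin": 0}
  ],
  "jaw": 0.4
}}

```text
t: 21.52
tool_pos: [0.6361, -0.175, 0.2873]
eef_rot: [-1.271, 1.17, 1.251]
wrist_force: [0.1, -0.9, 0.2]
opening: 0.0599
```

```bash
python3 go.py cl .27
```

```text
t 21.52 pos [ 0.6361 -0.175   0.2873] tool x [ 0.011 -0.005 -1.   ] jaw yaw 1.643 open 0.0599 F [ 0.09 -0.91  0.22]
dx dy dz mm [ 15.1 220.5 -22.4] [('spin', np.float64(-0.2), 'q6', np.float64(-2.3)), ('spin', np.float64(179.8), 'q6', np.float64(0.84))]
then per 100mm down tool: [100.    1.1   0.6]
```

Call:
{"api": "carry_out", "payload": {
  "rows": [
    {"dx": 0,"dy": 20,"dz": -2,"spin": 0},
    {"dx": 4,"dy": 50,"dz": -5,"spin": 0},
    {"dx": 8,"dy": 85,"dz": -9,"spin": 0},
    {"dx": 12,"dy": 120,"dz": -12,"spin": 0},
    {"dx": 15,"dy": 155,"dz": -16,"spin": 0},
    {"dx": 15,"dy": 190,"dz": -19,"spin": 0},
    {"dx": 15,"dy": 212,"dz": -21,"spin": 0},
    {"dx": 15,"dy": 220,"dz": -22,"spin": 0},
    {"dx": 15,"dy": 220,"dz": -22,"spin": 0},
    {"dx": 15,"dy": 220,"dz": -22,"spin": 0}
  ]
}}

```text
t: 22.35
tool_pos: [0.4168, -0.2122, 0.2649]
eef_rot: [-1.263, 1.174, 1.26]
wrist_force: [0.6, 0.6, -0.1]
opening: 0.0602
```

```bash
python3 go.py cl .173
```

```text
t 22.35 pos [ 0.4168 -0.2122  0.2649] tool x [ 0.002 -0.001 -1.   ] jaw yaw 1.642 open 0.0602 F [ 0.56  0.55 -0.13]
dx dy dz mm [91.9 -0.9 -1.2] [('spin', np.float64(-0.2), 'q6', np.float64(-2.38)), ('spin', np.float64(179.8), 'q6', np.float64(0.76))]
then per 100mm down tool: [100.    0.2   0.1]
```

Call:
{"api": "carry_out", "payload": {
  "rows": [
    {"dx": 25,"dy": -1,"dz": -1,"spin": 0},
    {"dx": 50,"dy": -1,"dz": -1,"spin": 0},
    {"dx": 72,"dy": -1,"dz": -1,"spin": 0},
    {"dx": 83,"dy": -1,"dz": -1,"spin": 0},
    {"dx": 89,"dy": -1,"dz": -1,"spin": 0},
    {"dx": 92.5,"dy": -1,"dz": -1,"spin": 0},
    {"dx": 92.5,"dy": -1,"dz": -1,"spin": 0},
    {"dx": 92.5,"dy": -1,"dz": -1,"spin": 0}
  ]
}}

```text
t: 23.02
tool_pos: [0.418, -0.2133, 0.1727]
eef_rot: [-1.264, 1.174, 1.261]
wrist_force: [1.0, 0.8, 0.7]
opening: 0.0596
```

Call:
{"api": "carry_out", "payload": {
  "rows": [
    {"dx": 0,"dy": 0,"dz": 0,"spin": 0},
    {"dx": 0,"dy": 0,"dz": 0,"spin": 0},
    {"dx": 0,"dy": 0,"dz": 0,"spin": 0},
    {"dx": 0,"dy": 0,"dz": 0,"spin": 0},
    {"dx": 0,"dy": 0,"dz": 0,"spin": 0},
    {"dx": 0,"dy": 0,"dz": 0,"spin": 0}
  ],
  "jaw": -1,
  "newtons": 30
}}

```text
t: 23.52
tool_pos: [0.418, -0.2134, 0.1731]
eef_rot: [-1.264, 1.174, 1.26]
wrist_force: [0.1, 1.4, 6.0]
opening: 0.0463
```

Call:
{"api": "carry_out", "payload": {
  "rows": [
    {"dx": -5,"dy": 0,"dz": 0,"spin": 0},
    {"dx": -20,"dy": 0,"dz": 0,"spin": 0},
    {"dx": -50,"dy": 0,"dz": 0,"spin": 0},
    {"dx": -85,"dy": 0,"dz": 0,"spin": 0},
    {"dx": -110,"dy": 0,"dz": 0,"spin": 0},
    {"dx": -110,"dy": 0,"dz": 0,"spin": 0},
    {"dx": -110,"dy": 0,"dz": 0,"spin": 0}
  ]
}}

```text
t: 24.1
tool_pos: [0.4178, -0.2133, 0.2838]
eef_rot: [-1.266, 1.174, 1.258]
wrist_force: [-0.7, 0.6, -0.2]
opening: 0.0464
```

```bash
python3 go.py clT .285
```

```text
t 24.1 pos [ 0.4178 -0.2133  0.2838] tool x [ 0.003 -0.003 -1.   ] jaw yaw 1.643 open 0.0464 F [-0.72  0.63 -0.17]
dx dy dz mm [  -0.3 -217.8  -65.5] [('spin', np.float64(-0.3), 'q6', np.float64(-2.3)), ('spin', np.float64(179.7), 'q6', np.float64(0.84))]
then per 100mm down tool: [100.    0.3   0.3]
```

Call:
{"api": "carry_out", "payload": {
  "rows": [
    {"dx": 0,"dy": -15,"dz": -5,"spin": 0},
    {"dx": 0,"dy": -40,"dz": -12,"spin": 0},
    {"dx": 0,"dy": -70,"dz": -21,"spin": 0},
    {"dx": 0,"dy": -105,"dz": -32,"spin": 0},
    {"dx": 0,"dy": -140,"dz": -42,"spin": 0},
    {"dx": 0,"dy": -175,"dz": -53,"spin": 0},
    {"dx": 0,"dy": -203,"dz": -61,"spin": 0},
    {"dx": 0,"dy": -215,"dz": -65,"spin": 0},
    {"dx": 0,"dy": -218,"dz": -65.5,"spin": 0},
    {"dx": 0,"dy": -218,"dz": -65.5,"spin": 0},
    {"dx": 0,"dy": -218,"dz": -65.5,"spin": 0}
  ]
}}

```text
t: 25.02
tool_pos: [0.6385, -0.2621, 0.2802]
eef_rot: [-1.26, 1.175, 1.265]
wrist_force: [-0.3, -0.3, -0.8]
opening: 0.0465
```

```bash
python3 go.py clT .180
```

```text
t 25.02 pos [ 0.6385 -0.2621  0.2802] tool x [-0.003  0.002 -1.   ] jaw yaw 1.643 open 0.0465 F [-0.28 -0.27 -0.77]
dx dy dz mm [100.2  -1.5  -1.2] [('spin', np.float64(-0.3), 'q6', np.float64(-2.21)), ('spin', np.float64(179.7), 'q6', np.float64(0.93))]
then per 100mm down tool: [100.   -0.3  -0.2]
```

Call:
{"api": "carry_out", "payload": {
  "rows": [
    {"dx": 25,"dy": -1.5,"dz": -1,"spin": 0},
    {"dx": 55,"dy": -1.5,"dz": -1,"spin": 0},
    {"dx": 80,"dy": -1.5,"dz": -1,"spin": 0},
    {"dx": 92,"dy": -1.5,"dz": -1,"spin": 0},
    {"dx": 98,"dy": -1.5,"dz": -1,"spin": 0},
    {"dx": 102,"dy": -1.5,"dz": -1,"spin": 0},
    {"dx": 102.5,"dy": -1.5,"dz": -1,"spin": 0},
    {"dx": 102.5,"dy": -1.5,"dz": -1,"spin": 0},
    {"dx": 102.5,"dy": -1.5,"dz": -1,"spin": 0}
  ]
}}

```text
t: 25.77
tool_pos: [0.6417, -0.2638, 0.1811]
eef_rot: [-1.265, 1.174, 1.259]
wrist_force: [0.7, -0.2, -0.2]
opening: 0.0464
```

Call:
{"api": "carry_out", "payload": {
  "rows": [
    {"dx": 0,"dy": 0,"dz": 0,"spin": 0},
    {"dx": 0,"dy": 0,"dz": 0,"spin": 0},
    {"dx": 0,"dy": 0,"dz": 0,"spin": 0},
    {"dx": 0,"dy": 0,"dz": 0,"spin": 0},
    {"dx": -5,"dy": 0,"dz": 0,"spin": 0},
    {"dx": -20,"dy": 0,"dz": 0,"spin": 0},
    {"dx": -50,"dy": 0,"dz": 0,"spin": 0},
    {"dx": -80,"dy": 0,"dz": 0,"spin": 0},
    {"dx": -120,"dy": 0,"dz": 0,"spin": 0},
    {"dx": -150,"dy": 30,"dz": 0,"spin": 0},
    {"dx": -150,"dy": 70,"dz": 0,"spin": 0},
    {"dx": -150,"dy": 110,"dz": 0,"spin": 0}
  ],
  "jaw": 0.4
}}

```text
t: 26.77
tool_pos: [0.5312, -0.2717, 0.3342]
eef_rot: [-1.27, 1.173, 1.256]
wrist_force: [-0.5, -0.8, 0.1]
opening: 0.0596
```

Call:
{"api": "carry_out", "payload": {
  "rows": [
    {"dx": 0,"dy": 40,"dz": 0,"spin": 0},
    {"dx": 0,"dy": 80,"dz": -20,"spin": 0},
    {"dx": 0,"dy": 120,"dz": -50,"spin": 0},
    {"dx": 0,"dy": 140,"dz": -90,"spin": 0},
    {"dx": 0,"dy": 150,"dz": -130,"spin": 0},
    {"dx": 0,"dy": 160,"dz": -170,"spin": 0},
    {"dx": 0,"dy": 160,"dz": -180,"spin": 0},
    {"dx": 0,"dy": 160,"dz": -180,"spin": 0},
    {"dx": 0,"dy": 160,"dz": -180,"spin": 0}
  ]
}}

```text
t: 27.52
tool_pos: [0.3843, -0.4633, 0.3304]
eef_rot: [-1.262, 1.175, 1.26]
wrist_force: [1.1, 0.7, -0.2]
opening: 0.0597
```

```bash
python3 - <<'E'
from h import *
im,d=grab('top'); np.savez('top1.npz',im=im,d=d)
im2,_=grab('side')
a=cv2.resize(im[95:290,60:430],None,fx=2.1,fy=2.1,interpolation=cv2.INTER_CUBIC)
cv2.imwrite('pics/f1.png',a); cv2.imwrite('pics/f2.png',cv2.resize(im2,(768,576)))
E
```

```text
(no output)
```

View pics/f1.png

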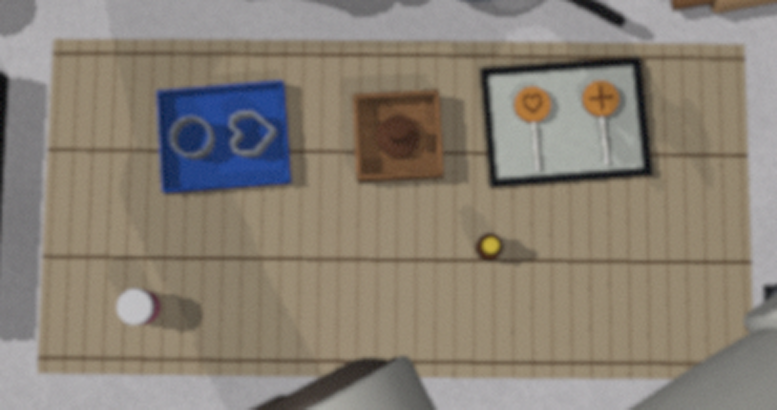

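View pics/f2.png

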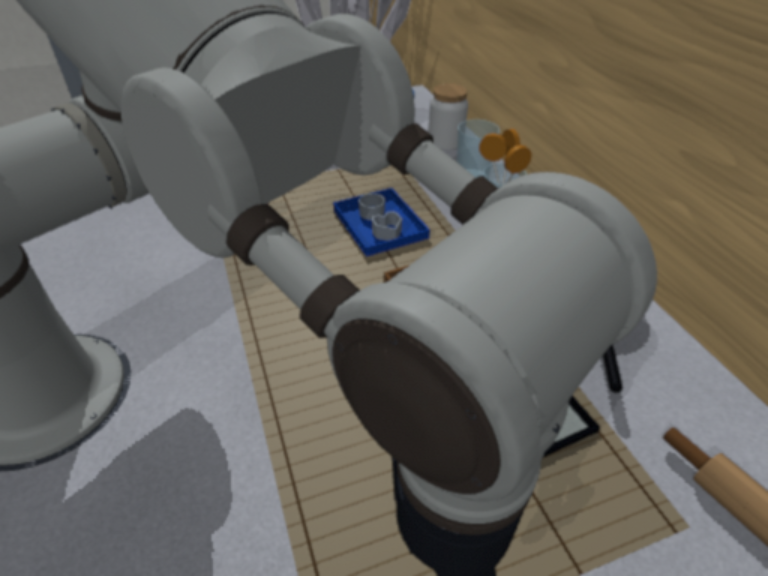

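The top view shows the ring at (191,136) and heart at (251,132) in the tin, the press at (400,135) in the box, and both lollies at (532,104) and (601,98) on the paper. The jar and bottle haven't moved. The arm blocks most of the side view, so I'll check heights and bystander positions numerically, then hand in.

```bash
python3 - <<'E'
from h import *
z=np.load('top1.npz'); P=cloud('top',z['d']); S=cv2.cvtColor(z['im'],cv2.COLOR_BGR2HSV)[...,1]
def st(k,c,r,lo,hi,col=None):
    m=(np.hypot(P[...,0]-c[0],P[...,1]-c[1])<r)&(P[...,2]>lo)&(P[...,2]<hi)
    if col is not None: m&=S>col
    q=P[m]; A=np.c_[q[:,:2]-q[:,:2].mean(0),np.ones(len(q))]; k2=np.linalg.lstsq(A,q[:,2],rcond=None)[0]
    print(k,len(q),q.mean(0).round(4),'slope',k2[:2].round(3),'ext',np.ptp(q,0).round(3))
st('jar',(.3655,.3215),.04,.045,.06); st('bottle',(.446,-.118),.03,.044,.06)
st('press',(.588,-.003),.03,.055,.08); st('ring',(.5835,.263),.04,.02,.045); st('hc',(.589,.19),.045,.02,.045)
st('hl',(.635,-.174),.028,0,.03,100); st('cl',(.642,-.264),.028,0,.03,100)
ticket.job_done()
E
```

```text
jar 234 [0.3654 0.3218 0.0501] slope [ 0.008 -0.008] ext [0.042 0.044 0.013]
bottle 44 [ 0.446  -0.1181  0.0504] slope [-0.102  0.027] ext [0.018 0.016 0.014]
press 81 [ 0.5879 -0.0012  0.0651] slope [0.158 0.002] ext [0.024 0.024 0.015]
ring 101 [0.5839 0.263  0.0291] slope [-0.004 -0.026] ext [0.052 0.065 0.019]
hc 103 [0.5884 0.1896 0.0297] slope [ 0.006 -0.035] ext [0.054 0.055 0.017]
hl 217 [ 0.6316 -0.1761  0.0158] slope [-0.009  0.018] ext [0.043 0.045 0.017]
cl 221 [ 0.6404 -0.2651  0.0161] slope [0.004 0.029] ext [0.043 0.045 0.019]
the job is handed in; nothing more can be done
```

I moved all five things where they belong and handed the job in at about 28 s of the 115 s allowed. The tool gave no verdict. Both cutters lie apart in the tin, the press stands in the box, and both candies lie side by side on the tray paper.

- **Placement:** In the last top depth image, every centre was within about 5 mm of where I aimed, well inside the limits. Measured top heights fit each thing resting on its floor: candies about 16 mm, cutters about 29–30 mm and press about 65 mm.
- **Jar and bottle:** both measured within 1 mm of where they started.
- **Tilt:** the candies and cutters fitted as flat, with slopes of 0.035 rad or less.
- **Checks that disagreed:** the slope fit gave 0.16 rad on the press knob and 0.10 rad on the bottle cap, at or above the 0.1 limit. Those patches are under 25 mm wide with about 3 mm of depth noise. The bottle was never touched, and the press looked upright in both views, so I took these as noise.
- **Not checked:** the arm hid most of the final side view, so I couldn't use it to confirm the end state. I handed in straight from the final depth script without weighing its numbers first.

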